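Load the can crusher and slide its stop up to the can

ROBOT

A 7-joint arm with a two-finger parallel gripper is mounted at the origin on the work surface. World frame = base frame: x ahead of the robot, y to its left, z up, the work surface at z = 0. Lengths are in m, angles in rad, forces in N, time in s.
With the tool pointing down it reaches from about 0.425 to 0.825 m from the base axis. Payload 3.6 kg.
Tool frame: the origin (TCP) lies where the fingers leave the gripper's body, on its centre line; the fingertips stand 73 mm ahead of it and the grasp point (between the pads) lies 54 mm ahead of it; x points along the fingers, y is the direction in which the jaws open and shut, and the axes are right-handed (so a half turn about x gives the same grasp; the last joint's range is limited). The gripper opens to 85 mm and grips with 20 to 120 N. Pads are 22 mm wide; open, the fingers measure 114 mm over their backs; the gripper's body (76 mm by 85 mm) begins 54 mm behind the grasp point. The pads swing forward as they close: fully open they stand 13 mm farther back than shut.
Start: joints at [-1.296, 0.615, -0.013, 1.423, 0.008, 1.103, -0.04], TCP at [0.193, 0.621, 0.304] pointing down, gripper open.
Joint ranges: [-3.12, 3.12], [-0.3, 2.06], [-1.34, 1.32], [0.26, 2.42], [-1.36, 4.5], [0.01, 1.98], [-2.84, 2.84]. Speed limits (rad/s): [2.79, 2.79, 3.14, 3.14, 3.14, 3.14, 3.14].

INTERFACE

Orientations are given as a unit quaternion [x, y, z, w].
In Python, from station import arm, snapshot, camera_info, ticket gives the robot as it stands. Calls block until the motion is done:
- arm.movep(position, orientation): joint-space move of the TCP to a pose.
- arm.line_to(position, velocity=0.15, ori=None): straight line of the TCP; ori=None keeps the orientation; velocity is the mean speed in m/s.
- arm.move_j(angles): joint-space move.
- arm.move_gripper(opening, effort=None): opening from 0.0 (shut) to 1.0 (fully open); effort is the grip in N (None keeps the last); returns when the fingers have stopped.
- arm.pause(seconds).
- arm.ik(position, orientation): joint angles nearest the present ones, or None.
- snapshot(name): name is "scene" or "top" or "wrist"; returns the picture (420x560x3 uint8, blue, green, red); there is no depth.
- camera_info(name): a dict with "fx", "fy", "cx", "cy" (pixels), "R" (3x3) and "t" (3): a world point X has camera coordinates R X + t; the wrist camera has in their place "T_tool_cam" (4x4, takes a point from camera to tool coordinates, whose origin is the TCP and whose axes are the tool frame's). Camera axes: x right, y down, z forward; pixel columns grow to the right and rows downward; lengths in m; the calibration is good to about 2 mm. A picture is of the moment at which its call begins: read the wrist's pose just before it. camera_info takes no time and is no camera call.
A pose or a line that the arm cannot do raises arm.MotionError and nothing moves.
- ticket.finish_job(): hands the job in, once; it reports no verdict.
Readings, each from a call of its own:
- arm.read_time(): time.
- arm.read_joint_positions(): joint angles.
- arm.read_dq(): joint speeds.
- arm.read_effort(): joint torques, N m.
- arm.read_tool_pos(): TCP position.
- arm.read_eef_rot(): TCP orientation.
- arm.read_ft_force(): force on the tool from outside, world axes, zero at the start.
- arm.read_wrist_torque(): the same for the moment, N m.
- arm.read_opening(): opening from 0.0 (shut) to 1.0 (fully open).
Only numpy, scipy, OpenCV 4.12 (cv2) and the standard library are available. Lean on these libraries where they do the work, as an engineer would, in place of code of your own. Each camera call takes 0.05 s, during which the arm holds its last target.

TASK

Lay the tall blue can lengthwise on the two guide bars of the can crusher, between the ram head and the sliding stop. Then slide the stop along its bars until the can is held snug, end to end, between the stop and the ram head, ready for the lever. Leave the short can, the mug and the funnel where they are.

Things in the scene. Friction and masses are not known exactly. Their poses are not given: they have to be found in the camera images.
- tall_can: the can to crush: an empty dented blue aluminium can lying on its side on the ledge, 146 mm long, 57 mm in diameter (51 mm over the last 12 mm at both ends), about 18 g. Its dents lie near the ends; the middle is round. Origin at the middle of the can on its axis; its y axis runs along the can, either way round.
- crusher: bench can crusher, bolted down. Green base 110 x 500 mm, 20 mm high. Two level steel bars along y, 12 mm thick, at x = +20 and -20 mm, axes 45 mm high: the can rests on them as in a trough, open above and beside. Origin under the base; y points from the stop's end to the ram. From y = +140 mm on: ram bracket (100 mm high) and a lever sloping up and away to 0.31 m; they stand fast.
- seat (a point): point on the crusher where the middle of the tall can lies when it rests on the two bars with one end against the ram head: 73 mm above the ledge, 12 mm in +y from the crusher's origin. Axes as the crusher's: y along the bars towards the ram, z up.
- ram_face (a point): centre of the ram head's face, a steel disc of 52 mm diameter facing the can, 73 mm along +y from the seat and at the same height. It does not move.
- stop (a joint): position of the sliding stop along the bars, 0 to 0.14 m; 0 is fully back, and it grows towards the ram. The gap between the stop's face and the ram's face is 0.241 m minus this value: at 0.095 a tall can fills it exactly. The stop (0.45 kg) slides against about 4 N of friction and light damping and stays where it is left. It starts between 0 and 0.05.
- stop_grip (a point): centre of the stop's red grip, a block 34 mm across the bars (x), 24 mm along them (y), 46 mm high (from 101 to 147 mm above the ledge). Axes as the seat's. The stop's face, a steel disc of 52 mm diameter at the can's height, lies 20 mm from this point in +y. Below the grip: a dark upright 50 mm wide (x) and a carriage 72 mm wide on the bars.
- short_can: a bystander: a dented yellow can lying on its side, 92 mm long, 53 mm in diameter. Origin at its middle, y axis along it.
- mug: a bystander: white ceramic mug, 82 mm in diameter, 95 mm high, in front of the crusher, to the left. Origin at the centre of its underside.
- funnel: a bystander: stainless steel funnel standing mouth down, 148 mm wide, 135 mm high, farther left. Origin at the centre of its underside.
Mind the look-alikes: they are no part of the job. What is shaped like the tall_can but orange or pink is not meant.

How it is judged:
By the outcome, as a careful person would: the job done as asked, in the order asked, and still so for the second after the job is handed in, with the robot touching nothing.
It also fails if it takes over 51 s, if anything falls off the work surface, if the arm or the gripper's body presses on something with over 40 N, if the wrist force passes 120 N, or if a joint passes its speed limit or range.

## Working session

There is one attempt and no reset: what is moved stays moved. The work goes in short steps, each a Python script; the robot and the scene stay as the last script left them, time stands still between calls to the robot, and variables do not carry over. Pictures are saved under pics/ and viewed, and the job is handed in when it is done.

```bash
ls; mkdir -p pics; python3 - <<'E'
from station import arm,snapshot,camera_info
import cv2
for n in ("scene","top","wrist"):
    cv2.imwrite(f"pics/{n}0.png",snapshot(n))
    print(n,camera_info(n))
print(arm.read_time(),arm.read_tool_pos(),arm.read_eef_rot())
E
```

```text
pics
scene {'fx': 383.3735096451092, 'fy': 383.3735096451092, 'cx': 281.1726857131513, 'cy': 209.14529345320184, 'R': array([[ 0.47412672,  0.88038833, -0.01096514],
       [ 0.69941585, -0.38417168, -0.60268531],
       [-0.53480961,  0.27808002, -0.79790362]]), 't': array([-0.20561429, -0.24913174,  1.37397814])}
top {'fx': 464.8465896967758, 'fy': 464.8465896967758, 'cx': 282.63987441384165, 'cy': 202.4030252668, 'R': array([[-0.00580068, -0.9999505 , -0.00808421],
       [-0.98247865,  0.00720497, -0.18623583],
       [ 0.18628485,  0.00686227, -0.98247181]]), 't': array([0.00413087, 0.43451221, 1.28167808])}
wrist {'fx': 321.4460152630266, 'fy': 321.4460152630266, 'cx': 281.04425414598904, 'cy': 214.02348926540628, 'T_tool_cam': array([[ 7.80328773e-04, -3.08916459e-01,  9.51088856e-01,
        -7.01158720e-02],
       [ 9.99999637e-01, -8.37679676e-05, -8.47666113e-04,
         1.22616448e-04],
       [ 3.41528795e-04,  9.51089173e-01,  3.08916282e-01,
        -7.86253463e-02],
       [ 0.00000000e+00,  0.00000000e+00,  0.00000000e+00,
         1.00000000e+00]])}
0.15 [0.19303809 0.62019695 0.30299738] [ 0.10555034  0.69917422 -0.10696413  0.69898012]
```

View pics/scene0.png

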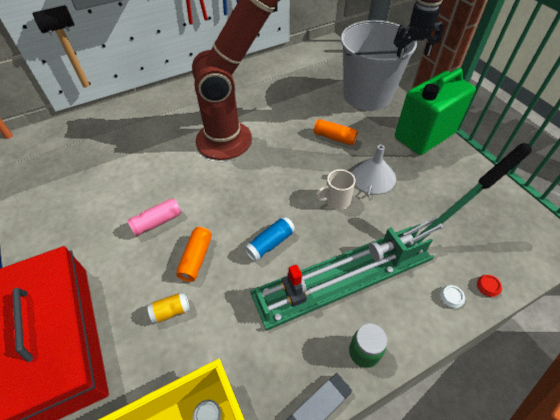

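View pics/top0.png

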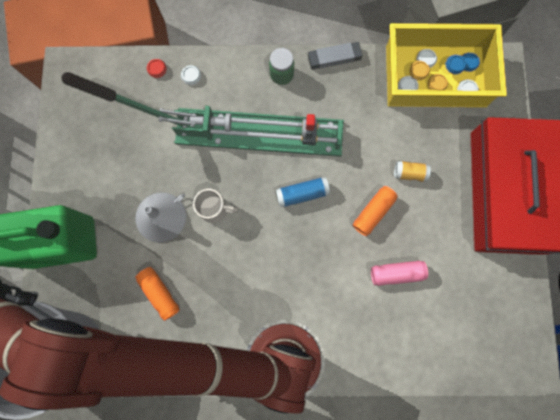

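View pics/wrist0.png

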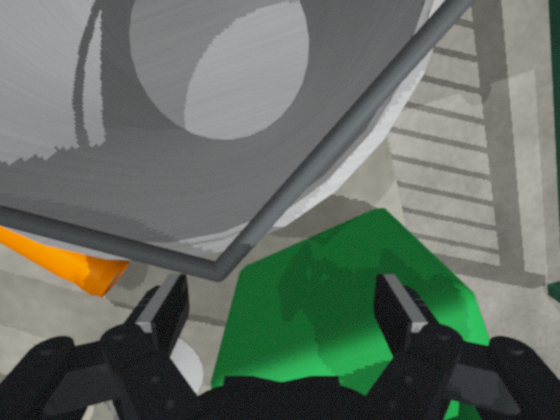

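```bash
cat > h.py <<'E'
import numpy as np, cv2
from station import arm,snapshot,camera_info
def cam(n,pose=None):
    c=camera_info(n)
    if n=="wrist":
        from scipy.spatial.transform import Rotation as Ro
        p,q=pose; T=np.array(c["T_tool_cam"]); Rw=Ro.from_quat(q).as_matrix()
        Rc=Rw@T[:3,:3]; o=Rw@T[:3,3]+np.array(p)
    else:
        R=np.array(c["R"]);Rc=R.T;o=-R.T@np.array(c["t"])
    return c,Rc,o
def ray(n,uv,pose=None):
    c,Rc,o=cam(n,pose)
    d=Rc@np.array([(uv[0]-c["cx"])/c["fx"],(uv[1]-c["cy"])/c["fy"],1.]);return o,d/np.linalg.norm(d)
def plane(n,uv,z,pose=None):
    o,d=ray(n,uv,pose);return o+d*(z-o[2])/d[2]
def tri(rs):
    A=sum(np.eye(3)-np.outer(d,d) for o,d in rs);b=sum((np.eye(3)-np.outer(d,d))@o for o,d in rs)
    X=np.linalg.solve(A,b);e=[np.linalg.norm((np.eye(3)-np.outer(d,d))@(X-o)) for o,d in rs];return X,e
def proj(n,X,pose=None):
    c,Rc,o=cam(n,pose);p=Rc.T@(np.array(X)-o);return np.array([c["fx"]*p[0]/p[2]+c["cx"],c["fy"]*p[1]/p[2]+c["cy"]])
E
python3 - <<'E'
import cv2,numpy as np
s=cv2.imread('pics/scene0.png');t=cv2.imread('pics/top0.png')
a=cv2.resize(s[205:335,230:450],None,fx=3.6,fy=3.6,interpolation=cv2.INTER_CUBIC)
b=cv2.resize(t[90:220,150:360],None,fx=3.8,fy=3.8,interpolation=cv2.INTER_CUBIC)
cv2.imwrite('pics/a.png',a);cv2.imwrite('pics/b.png',b)
for n,i in(("scene",s),("top",t)):
  h=cv2.cvtColor(i,cv2.COLOR_BGR2HSV)
  for nm,lo,hi in(("blue",(98,120,60),(118,255,255)),("red",(0,150,90),(6,255,255)),("green",(70,80,40),(90,255,255))):
    m=cv2.inRange(h,lo,hi);N,l,st,ce=cv2.connectedComponentsWithStats(m)
    for k in range(1,N):
      if st[k,4]>40: print(n,nm,st[k],ce[k].round(1))
E
```

```text
scene blue [223   0   4  15  47] [224.8   6.2]
scene blue [250 219  42  39 778] [271.6 236.5]
scene red [186   0   6  24  67] [189.1  11.4]
scene red [200   0   8  20  47] [203.7   9.7]
scene red [201  66  30  11 109] [213.1  69.9]
scene red [231 105   7  29  85] [234.6 119.8]
scene red [200 124  51  35 663] [230.8 146. ]
scene red [    0   246    93   174 11894] [ 41.3 335.5]
scene red [  26  257   83  163 2236] [ 83.1 358.4]
scene red [289 265  13  21 187] [295.2 274.1]
scene red [477 275  25  22 422] [489.1 285.4]
scene green [ 459    0   45   83 1119] [480.5  37.8]
scene green [ 456    0  104  165 2502] [510.3  82.8]
scene green [529 100  31  47 218] [545.  122.9]
scene green [507 139  53  79 778] [538.2 182.8]
scene green [421 183  62  51 444] [456.2 205.9]
scene green [ 250  226  184  104 3923] [342.2 281.9]
scene green [301 244  68  31 388] [334.5 259.3]
scene green [305 254  70  36 652] [338.4 271. ]
top blue [446  54  33  19 455] [462.1  62.7]
top blue [282 179  43  26 710] [302.9 191.2]
top red [148  60  17  17 221] [155.9  67.5]
top red [307 115   8  12  81] [310.3 120.1]
top red [ 483  117   77  134 9226] [521.9 183.3]
top red [ 471  125   14  126 1209] [477.8 189.6]
top green [176 107  34  25 284] [198.1 119.9]
top green [231 113  71   8 245] [265.7 116.5]
top green [ 175  119  168   36 1823] [271.3 141.6]
top green [232 123  69  11 472] [266.1 127.9]
```

View pics/a.png

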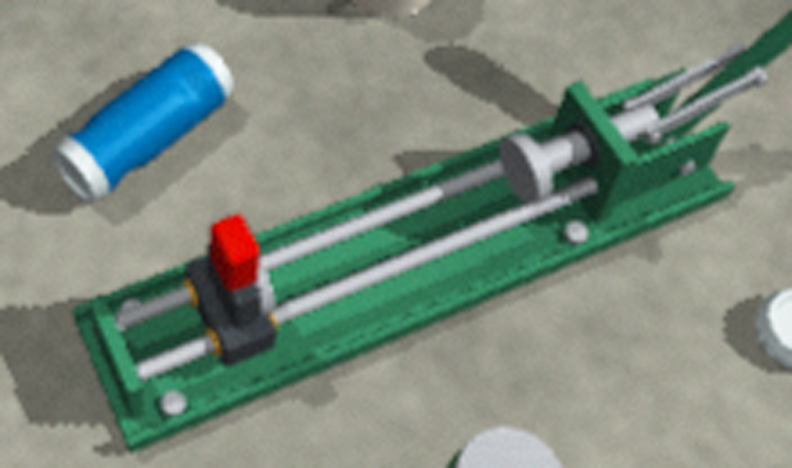

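View pics/b.png

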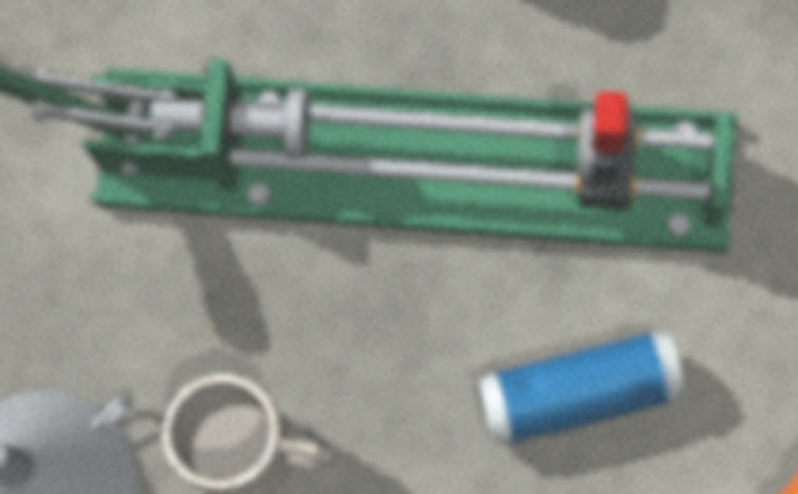

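Candidates: blue can, scene (271,237) / top (303,191), pink at top (400,272), orange at top (375,211) and (157,293), and the blue bits in the tray at (462,63). Only the first is a long blue can, and the crop confirms it. Crusher: stop grip at scene (295,274) / top (310,120), ram disc at scene ≈(375,251) / top ≈(228,122). Next, coarse positions from the two views.

```bash
python3 - <<'E'
from h import *
np.set_printoptions(precision=4,suppress=True)
A=lambda x,y:(230+x/3.6,205+y/3.6)   # scene crop
B=lambda x,y:(150+x/3.8,90+y/3.8)
A2=lambda x,y:A(x-.0,y); 
pts={"can":((271,236.8),(303,191.4)),"grip":((295.2,274.1),(310.3,120.1)),
"bolt_l":(A(173,403),B(679,224)),"bolt_r":(A(576,232),B(258,193)),
"nut":(A(128,310),B(687,130)),
"bracket_top_far":(A(577,85),B(220,62)),
}
for k,(s,t) in pts.items(): print(k,tri([ray("scene",s),ray("top",t)]))
print("corners z=.02",[plane("top",B(*c),.02) for c in((728,245),(95,200),(735,113))])
print("upper bar z.045",[plane("top",B(*c),.045) for c in((320,114),(560,130))])
print("lower bar z.045",[plane("top",B(*c),.045) for c in((240,158),(570,181))])
print("can ends top z .0285",[plane("top",B(*c),.0285) for c in((484,408),(673,362))])
print("ramdisc front scene/top",tri([ray("scene",A(518,168)),ray("top",B(299,122))]))
for n in("mug","x"):pass
print("mug", plane("top",(209,204),.095), "funnel",plane("top",(162,218),0.03))
E
```

```text
can (array([ 0.4685, -0.0544,  0.035 ]), [np.float64(0.0031167952642150156), np.float64(0.003116795264214969)])
grip (array([ 0.6463, -0.0759,  0.1313]), [np.float64(0.0004956500347134301), np.float64(0.0004956500347133829)])
bolt_l (array([ 0.6368, -0.1344, -0.0892]), [np.float64(0.01249985968924324), np.float64(0.012499859689243224)])
bolt_r (array([ 0.6685,  0.222 , -0.0805]), [np.float64(0.016180668664540876), np.float64(0.016180668664540886)])
nut (array([ 0.6417, -0.1432,  0.1023]), [np.float64(0.008556518800825285), np.float64(0.008556518800825336)])
bracket_top_far (array([0.6686, 0.1901, 0.1659]), [np.float64(0.010137103039064113), np.float64(0.010137103039064175)])
corners z=.02 [array([ 0.5809, -0.173 ,  0.02  ]), array([0.6214, 0.3199, 0.02  ]), array([ 0.6886, -0.1817,  0.02  ])]
upper bar z.045 [array([0.6811, 0.1421, 0.045 ]), array([ 0.6665, -0.0432,  0.045 ])]
lower bar z.045 [array([0.646 , 0.2032, 0.045 ]), array([ 0.6253, -0.0504,  0.045 ])]
can ends top z .0285 [array([0.4517, 0.0165, 0.0285]), array([ 0.4863, -0.1274,  0.0285])]
ramdisc front scene/top (array([0.6633, 0.1537, 0.0742]), [np.float64(0.0008673586217451119), np.float64(0.0008673586217453222)])
mug [0.4213 0.2018 0.095 ] funnel [0.3938 0.3463 0.03  ]
```

```bash
cat >> h.py <<'E'
from scipy.spatial.transform import Rotation as Ro
def down(yaw):  # jaw axis (tool y) at angle yaw from world x
    x=np.array([0,0,-1.]);y=np.array([np.cos(yaw),np.sin(yaw),0]);return Ro.from_matrix(np.c_[x,y,np.cross(x,y)]).as_quat()
def best(p,yaw):
    q0=np.array(arm.read_joint_positions());o=[]
    for k in (0,np.pi):
        q=down(yaw+k);j=arm.ik(list(p),list(q))
        if j is not None:o.append((np.abs(np.array(j)-q0).max(),q,np.array(j)))
    return min(o,key=lambda t:t[0]) if o else None
E
python3 - <<'E'
from h import *
np.set_printoptions(precision=3,suppress=True)
print("lever tip",plane("top",(66,77),.31)); 
print(Ro.from_quat(arm.read_eef_rot()).as_matrix())
for z in(.3,.36,.4,.43):
  print(z,arm.ik([.193,.62,z],list(arm.read_eef_rot())))
  for p in((.469,-.0555,z),(.60,0.0,z)):
    for k in(0,np.pi): print(p,k,arm.ik(list(p),list(down(np.radians(13.5)+k))))
E
```

```text
lever tip [0.692 0.515 0.31 ]
[[-0.001  0.297  0.955]
 [-0.002  0.955 -0.297]
 [-1.    -0.002  0.   ]]
0.3 [-1.295  0.618 -0.013  1.429  0.008  1.096 -0.04 ]
(0.469, -0.0555, 0.3) 0 [-0.3    0.379  0.514  1.934 -0.237  0.887  0.57 ]
(0.469, -0.0555, 0.3) 3.141592653589793 [-0.658  0.563  1.137  1.943 -0.601  1.028 -2.154]
(0.6, 0.0, 0.3) 0 [-0.277  0.563  0.395  1.59  -0.241  1.037  0.422]
(0.6, 0.0, 0.3) 3.141592653589793 [-0.63   0.781  1.134  1.601 -0.739  1.246 -2.264]
0.36 [-1.297  0.574 -0.011  1.338  0.006  1.232 -0.039]
(0.469, -0.0555, 0.36) 0 [-0.348  0.312  0.564  1.841 -0.191  1.043  0.527]
(0.469, -0.0555, 0.36) 3.141592653589793 [-0.69   0.463  1.139  1.848 -0.465  1.132 -2.29 ]
(0.6, 0.0, 0.36) 0 [-0.306  0.516  0.445  1.501 -0.232  1.177  0.413]
(0.6, 0.0, 0.36) 3.141592653589793 [-0.629  0.709  1.135  1.511 -0.651  1.339 -2.342]
0.4 [-1.298  0.552 -0.009  1.265  0.005  1.327 -0.038]
(0.469, -0.0555, 0.4) 0 [-0.379  0.276  0.596  1.77  -0.169  1.147  0.505]
(0.469, -0.0555, 0.4) 3.141592653589793 [-0.708  0.409  1.14   1.777 -0.396  1.213 -2.362]
(0.6, 0.0, 0.4) 0 [-0.324  0.493  0.481  1.431 -0.231  1.273  0.411]
(0.6, 0.0, 0.4) 3.141592653589793 [-0.625  0.67   1.135  1.441 -0.606  1.412 -2.386]
0.43 [-1.298  0.54  -0.008  1.204  0.004  1.4   -0.037]
(0.469, -0.0555, 0.43) 0 [-0.401  0.254  0.619  1.712 -0.156  1.225  0.492]
(0.469, -0.0555, 0.43) 3.141592653589793 [-0.719  0.375  1.14   1.719 -0.355  1.278 -2.407]
(0.6, 0.0, 0.43) 0 [-0.338  0.48   0.51   1.374 -0.233  1.348  0.411]
(0.6, 0.0, 0.43) 3.141592653589793 [-0.618  0.645  1.135  1.382 -0.58   1.471 -2.416]
```

```bash
python3 - <<'E'
from h import *
np.set_printoptions(precision=3,suppress=True)
t0=arm.read_time()
arm.line_to([.193,.62,.41],velocity=.25)
print(arm.read_time()-t0)
arm.move_j([0.1,.28,0,1.72,0,1.1416,.35])
print(arm.read_time()-t0,arm.read_tool_pos())
b=best((.47,-.056,.33),np.radians(13.5));print(b)
arm.move_j(list(b[2]))
pose=(arm.read_tool_pos(),arm.read_eef_rot());cv2.imwrite("pics/w1.png",snapshot("wrist"))
np.savez("w1.npz",p=pose[0],q=pose[1]);print(pose,arm.read_time())
E
```

```text
0.575
3.225 [ 0.486 -0.07   0.396]
(np.float64(0.18879035958644097), array([ 0.438,  0.555, -0.438,  0.555]), array([ 0.077,  0.313, -0.006,  1.876,  0.002,  0.953,  0.305]))
(array([ 0.47 , -0.056,  0.33 ]), array([ 0.437,  0.556, -0.437,  0.556])) 3.8083
```

View pics/w1.png

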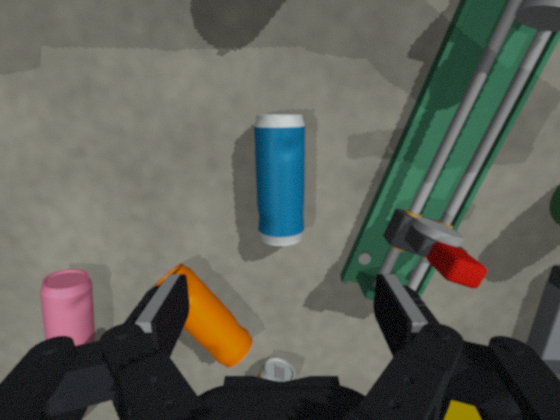

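The wrist view shows the blue can upright, with its ends at about (280,118) and (281,241). The stop grip is at (458,265) and the bars run up to the right. Now the can and grip from the wrist view combined with the fixed cameras.

```bash
python3 - <<'E'
from h import *
np.set_printoptions(precision=4,suppress=True)
d=np.load("w1.npz");P=(d["p"],d["q"])
im=cv2.imread("pics/w1.png");h=cv2.cvtColor(im,cv2.COLOR_BGR2HSV)
def cen(img,lo,hi,box):
    x0,y0,x1,y1=box;m=cv2.inRange(cv2.cvtColor(img,cv2.COLOR_BGR2HSV),lo,hi)[y0:y1,x0:x1];m=cv2.morphologyEx(m,cv2.MORPH_OPEN,np.ones((3,3)))
    c=max(cv2.findContours(m,0,2)[0],key=cv2.contourArea)+np.array([x0,y0]);return c
B=((98,120,60),(118,255,255));R=((0,150,90),(6,255,255))
bl={}
for n,i,bx in(("wrist",im,(200,80,360,280)),("scene",cv2.imread("pics/scene0.png"),(235,205,310,270)),("top",cv2.imread("pics/top0.png"),(260,165,340,215))):
    c=cen(i,*B,bx);r=cv2.minAreaRect(c);bl[n]=r;print(n,r)
    b=cv2.boxPoints(r); 
    # midpoints of short edges -> blue band ends
    e=[np.linalg.norm(b[k]-b[(k+1)%4]) for k in range(4)];s=[k for k in range(4) if e[k]<np.mean(e)]
    ends=[(b[k]+b[(k+1)%4])/2 for k in s]
    W=[plane(n,u,.0285,P) for u in ends];print("  ends",np.array(W).round(4).tolist(),"mid",(W[0]+W[1])/2,"yaw",np.degrees(np.arctan2(*(-(W[0]-W[1])*np.sign((W[0]-W[1])[1]))[:2])))
print("full ends wrist z.0285",plane("wrist",(280,114),.0285,P),plane("wrist",(281,245),.0285,P))
print("tri can",[tri([ray(a,bl[a][0],P),ray(b,bl[b][0],P)]) for a,b in(("wrist","scene"),("wrist","top"),("scene","top"))],tri([ray(k,bl[k][0],P) for k in bl]))
c=cv2.moments(cen(im,*R,(400,220,520,310)));g=(c["m10"]/c["m00"],c["m01"]/c["m00"]);print("grip",g,tri([ray("wrist",g,P),ray("scene",(295.2,274.1)),ray("top",(310.3,120.1))]))
E
```

```text
wrist ((279.0, 181.5), (109.0, 48.0), 90.0)
  ends [[0.4543, 0.0026, 0.0285], [0.4848, -0.1248, 0.0285]] mid [ 0.4696 -0.0611  0.0285] yaw 166.53637363878704
scene ((271.780029296875, 236.54000854492188), (19.80000114440918, 41.0), 53.13010025024414)
  ends [[0.4512, 0.0141, 0.0285], [0.4802, -0.1061, 0.0285]] mid [ 0.4657 -0.046   0.0285] yaw 166.43713180840604
top ((303.17645263671875, 191.20590209960938), (17.46256446838379, 40.98851776123047), 75.96376037597656)
  ends [[0.4836, -0.1157, 0.0285], [0.4551, -0.0006, 0.0285]] mid [ 0.4693 -0.0582  0.0285] yaw 166.11120725791994
full ends wrist z.0285 [0.4521 0.0164 0.0285] [ 0.4901 -0.136   0.0285]
tri can [(array([ 0.4702, -0.0527,  0.0394]), [np.float64(0.0032396570295607), np.float64(0.0032396570295607865)]), (array([ 0.4689, -0.0578,  0.029 ]), [np.float64(0.00032456869287839676), np.float64(0.0003245686928784979)]), (array([ 0.4692, -0.0537,  0.0365]), [np.float64(0.00439181922057059), np.float64(0.004391819220570531)])] (array([ 0.469 , -0.0544,  0.0374]), [np.float64(0.0015101110749468486), np.float64(0.005149096234254726), np.float64(0.003666348316356965)])
grip (464.8049024512256, 268.33650158412536) (array([ 0.6474, -0.0755,  0.1336]), [np.float64(0.0023917864300602183), np.float64(0.0005811692643281599), np.float64(0.002124982088538491)])
```

```bash
python3 - <<'E'
from h import *
np.set_printoptions(precision=4,suppress=True)
yaw=np.radians(13.5)
q=best((.469,-.0565,.15),yaw)[1];q=list(q)
arm.line_to([.469,-.0565,.14],velocity=.2,ori=q)
arm.line_to([.469,-.0565,.082],velocity=.1)
print(arm.read_tool_pos(),arm.read_ft_force())
arm.move_gripper(0.0,effort=20)
print("open",arm.read_opening(),arm.read_ft_force(),arm.read_time())
arm.line_to([.469,-.0565,.25],velocity=.15)
print("open",arm.read_opening(),arm.read_tool_pos(),arm.read_ft_force(),arm.read_time())
P=(arm.read_tool_pos(),arm.read_eef_rot());cv2.imwrite("pics/w2.png",snapshot("wrist"));np.savez("w2.npz",p=P[0],q=P[1])
cv2.imwrite("pics/s2.png",snapshot("scene"));
E
```

```text
[ 0.4693 -0.0565  0.0824] [-0.1135 -0.1778 -0.1565]
open 0.6596071239028405 [-0.409   0.2166  4.6751] 6.0167
open 0.6628839002107547 [ 0.4684 -0.0565  0.2492] [-0.4302  1.3993 -0.781 ] 7.2833
```

View pics/w2.png

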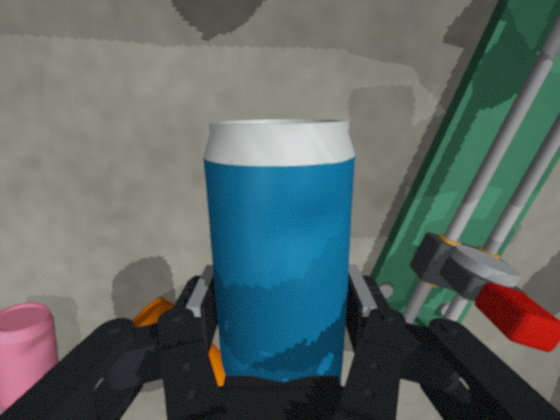

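View pics/s2.png

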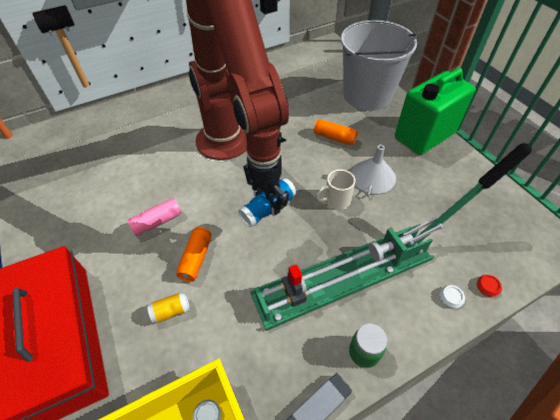

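Grasp held: the wrist view shows the can between the pads with its far rim at about (280,121), which puts its centre about 2 mm towards +y of the pads. Next I move above the seat and look again.

```bash
python3 - <<'E'
from h import *
np.set_printoptions(precision=4,suppress=True)
yaw=np.radians(-4.65)
arm.line_to([.52,0.0,.25],velocity=.2)
b=best((.6558,.072,.24),yaw);print(b[0],b[2])
arm.line_to([.6558,.072,.22],velocity=.2,ori=list(b[1]))
print(arm.read_opening(),arm.read_tool_pos(),arm.read_time())
P=(arm.read_tool_pos(),arm.read_eef_rot());cv2.imwrite("pics/w3.png",snapshot("wrist"));np.savez("w3.npz",p=P[0],q=P[1])
t=snapshot("top");s=snapshot("scene");cv2.imwrite("pics/t3.png",t);cv2.imwrite("pics/s3.png",cv2.resize(s[180:330,230:450],None,fx=3.6,fy=3.6))
# projections of seat axis points
for X in((.6625,.1535,.073),(.6565,.081,.073)): print(proj("wrist",X,P))
E
```

```text
0.395012208702495 [-0.1883  0.6904  0.0816  1.4725 -0.0625  0.9812 -0.1717]
0.6604831292518512 [0.655  0.0705 0.22  ] 8.85
[281.5177 102.1829]
[281.499  210.9513]
```

View pics/w3.png

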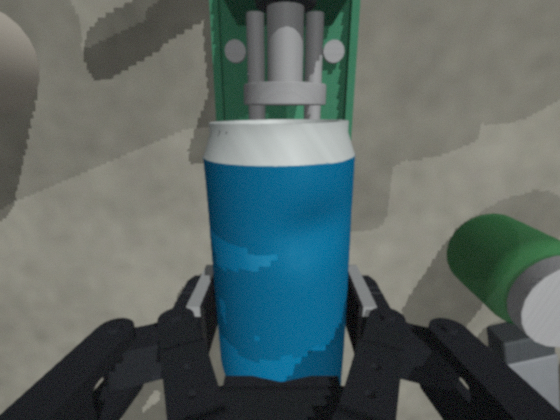

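View pics/s3.png

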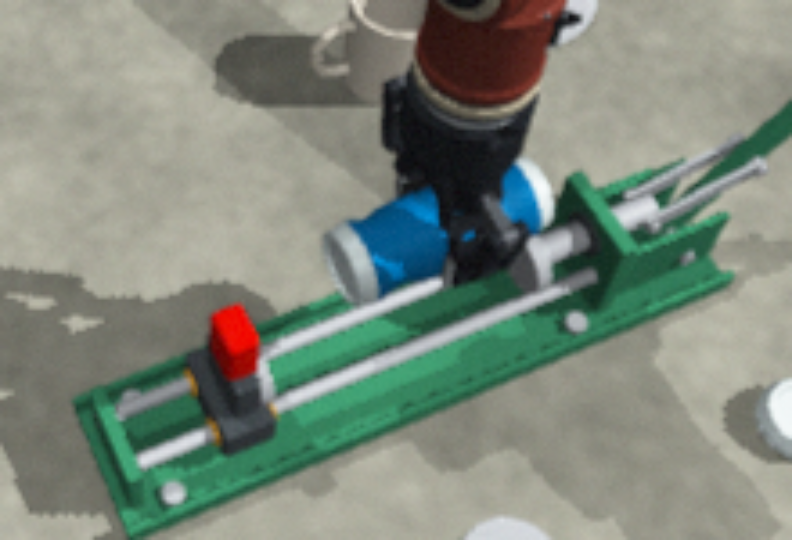

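The wrist view shows the ram disc's front edge at about (285,104), the bars centred at column ~285, and the can rim at row 121 in front of the disc. I check the end gap, then lower the can with force checks.

```bash
python3 - <<'E'
from h import *
np.set_printoptions(precision=4,suppress=True)
d=np.load("w3.npz");P=(d["p"],d["q"])
f=plane("wrist",(285,104),.099,P);print("ram face edge",f)
u=np.array([.081,.9967]);print("face along u from tool",(f[:2]-np.array(P[0])[:2])@u, "lateral",(f[:2]-np.array(P[0])[:2])@np.array([.9967,-.081]))
q=list(P[1])
arm.line_to([.657,.0725,.14],velocity=.12)
arm.pause(.2);f0=np.array(arm.read_ft_force());print(arm.read_tool_pos(),f0)
z=.14
while z>.1245:
    z-=.002 if z>.132 else .001
    arm.line_to([.657,.0725,z],velocity=.05)
    f=np.array(arm.read_ft_force())
    if abs(f-f0).max()>2.0: break
print(z,arm.read_tool_pos(),f-f0,arm.read_time(),arm.read_opening())
cv2.imwrite("pics/w4.png",snapshot("wrist"))
s=snapshot("scene");cv2.imwrite("pics/s4.png",cv2.resize(s[180:330,230:450],None,fx=3.6,fy=3.6))
E
```

```text
ram face edge [0.6643 0.1519 0.099 ]
face along u from tool 0.08187514058205249 lateral 0.0027239856341448395
[0.6575 0.0726 0.1411] [-0.529  -0.3567  0.1647]
0.127 [0.6573 0.0726 0.1279] [-0.8739 -0.0695  5.4255] 12.2667 0.6599165723851255
```

View pics/w4.png

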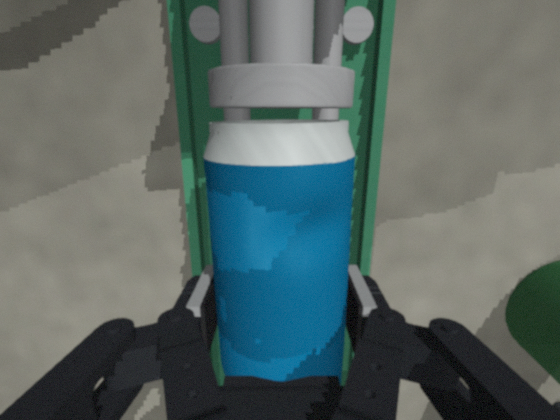

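View pics/s4.png

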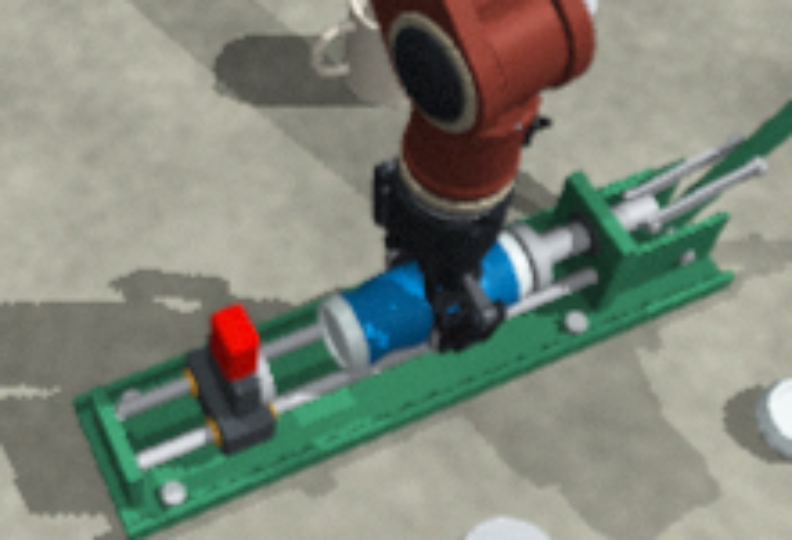

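Touchdown came at z = 0.127 as expected. The can is centred on the disc (columns 281 and 281) with a small gap of about 15 px, roughly 6 mm. Release and retreat.

```bash
python3 - <<'E'
from h import *
np.set_printoptions(precision=4,suppress=True)
arm.move_gripper(0.95)
p=np.array(arm.read_tool_pos());arm.line_to([p[0],p[1],.21],velocity=.15)
u=np.array([.081,.9967]); g=np.array([.6625,.1535])-.2303*u
print("grip est",g,arm.read_time())
arm.line_to([.648,-.02,.27],velocity=.2)
P=(arm.read_tool_pos(),arm.read_eef_rot());i=snapshot("wrist");cv2.imwrite("pics/w5.png",i);np.savez("w5.npz",p=P[0],q=P[1])
s=snapshot("scene");cv2.imwrite("pics/s5.png",cv2.resize(s[180:330,230:450],None,fx=3.6,fy=3.6))
for X in((*g,.147),(.6625,.1535,.073)): print(proj("wrist",X,P))
print(arm.read_time(),P)
E
```

```text
grip est [ 0.6438 -0.076 ] 13.4417
[282.0048 315.6178]
[282.5373 -30.4724]
14.2417 (array([ 0.6476, -0.0183,  0.2689]), array([-0.5195, -0.4807,  0.5195, -0.4786]))
```

View pics/w5.png

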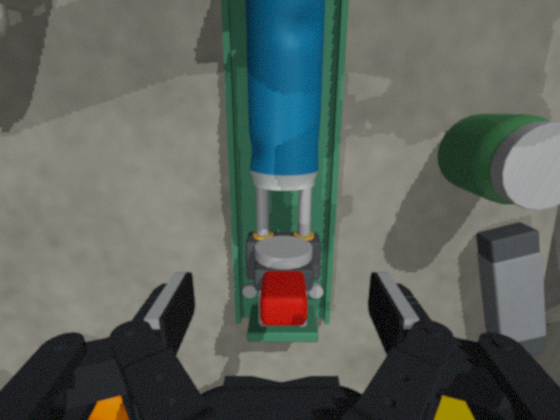

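View pics/s5.png

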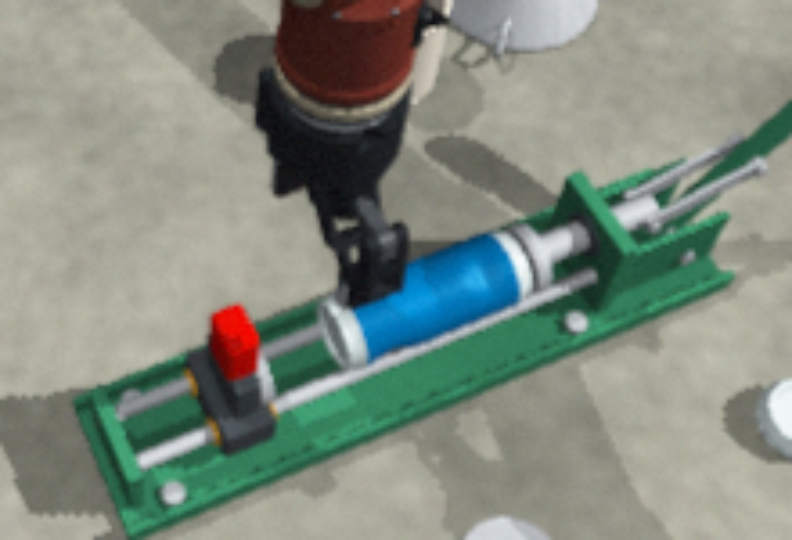

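The can lies in the trough and the stop grip is at wrist rows 272–325, column ~283. I measure the grip's top face and height.

```bash
python3 - <<'E'
from h import *
np.set_printoptions(precision=4,suppress=True)
d=np.load("w5.npz");P=(d["p"],d["q"]);i=cv2.imread("pics/w5.png")
print(i[262:332:2,283].tolist())
m=cv2.inRange(cv2.cvtColor(i,cv2.COLOR_BGR2HSV),(0,150,60),(8,255,255));ys,xs=np.nonzero(m[255:340,240:330]);print(ys.min()+255,ys.max()+255,xs.min()+240,xs.max()+240)
cv2.imwrite("pics/c5.png",cv2.resize(i[255:340,230:340],None,fx=6,fy=6))
E
```

```text
[[149, 149, 147], [148, 147, 148], [145, 144, 142], [131, 128, 129], [66, 63, 100], [17, 25, 134], [0, 7, 138], [2, 17, 138], [0, 0, 135], [17, 24, 140], [12, 21, 140], [13, 21, 143], [1, 16, 141], [4, 15, 141], [19, 20, 143], [23, 31, 147], [2, 4, 144], [16, 22, 158], [26, 32, 180], [14, 25, 191], [23, 34, 193], [19, 26, 189], [4, 25, 187], [23, 33, 188], [11, 23, 185], [24, 29, 185], [11, 25, 183], [10, 24, 182], [17, 16, 181], [16, 31, 180], [0, 15, 174], [24, 27, 147], [65, 85, 79], [68, 93, 44], [74, 95, 50]]
271 325 260 307
```

View pics/c5.png

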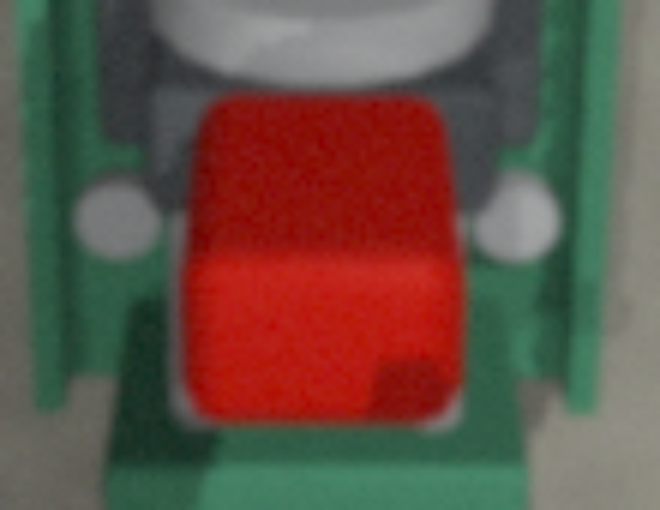

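```bash
python3 - <<'E'
from h import *
np.set_printoptions(precision=4,suppress=True)
d=np.load("w5.npz");P=(d["p"],d["q"])
g=plane("wrist",(283.7,311),.147,P);print(g)
e=lambda n:cv2.imread(f"pics/{n}.png")
# height from two views: front top edge / whole-blob centres
t=(310.3,120.1);print(tri([ray("wrist",(283.7,306),P),ray("top",t),ray("scene",(295.2,274.1))]))
print("can near end rim top (row 188) z.05",plane("wrist",(283,186),.08,P))
E
```

```text
[ 0.6453 -0.0724  0.147 ]
(array([ 0.6459, -0.0765,  0.1332]), [np.float64(0.0012881477853242855), np.float64(0.00046434368305862684), np.float64(0.0014555176018036392)])
can near end rim top (row 188) z.05 [0.6508 0.001  0.08  ]
```

```bash
python3 - <<'E'
from h import *
np.set_printoptions(precision=3,suppress=True)
u=np.array([.081,.9967,0])
g=np.array([.6452,-.074,.180])
arm.move_gripper(.8)
arm.line_to([g[0],g[1],.25],velocity=.2)
arm.line_to(list(g),velocity=.1)
f=np.array(arm.read_ft_force());print("pre",arm.read_tool_pos(),f)
arm.move_gripper(0.0,effort=30)
f0=np.array(arm.read_ft_force());print("gripped",arm.read_opening(),arm.read_tool_pos(),f0,arm.read_time())
for s in(.02,.045,.053):
    arm.line_to(list(g+u*s),velocity=.06)
    print(s,arm.read_tool_pos(),np.array(arm.read_ft_force()),arm.read_time())
cv2.imwrite("pics/w6.png",snapshot("wrist"))
s=snapshot("scene");cv2.imwrite("pics/s6.png",cv2.resize(s[180:330,230:450],None,fx=3.6,fy=3.6))
E
```

```text
pre [ 0.646 -0.074  0.181] [ 0.384 -0.661  0.441]
gripped 0.39662239123808246 [ 0.645 -0.074  0.181] [-3.414  0.326  5.715] 16.225
0.02 [ 0.646 -0.055  0.181] [-3.734  0.348  4.982] 16.7083
0.045 [ 0.648 -0.03   0.181] [-3.402 -0.736  5.386] 17.275
0.053 [ 0.649 -0.023  0.181] [-3.483 -1.299  5.4  ] 17.5583
```

View pics/w6.png

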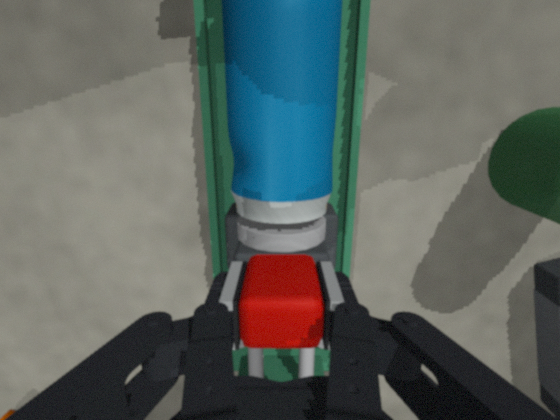

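View pics/s6.png

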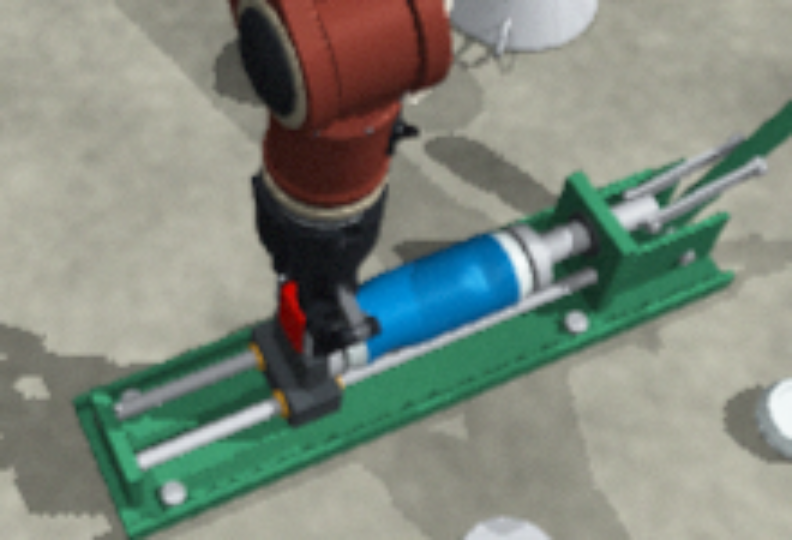

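The stop is now at the can's near end (wrist rows ~215–240). I go on in 1 mm steps, watching the along-bar force.

```bash
cat > push.py <<'E'
from h import *
import sys
np.set_printoptions(precision=4,suppress=True)
u=np.array([.081,.9967,0])
g=np.array([.6452,-.074,.180]);s=float(sys.argv[1]);end=float(sys.argv[2]);thr=float(sys.argv[3])
while s<end:
    s+=.001
    arm.line_to(list(g+u*s),velocity=.03)
    f=np.array(arm.read_ft_force());fu=-(f@u);p=np.array(arm.read_tool_pos())
    print(round(s,4),"act",round((p-g)@u,4),"fu",round(fu,2))
    if fu>thr: break
print(arm.read_time(),f)
E
python3 push.py .053 .070 9
```

```text
0.054 act 0.0517 fu 3.28
0.055 act 0.0522 fu 3.05
0.056 act 0.0531 fu 3.67
0.057 act 0.054 fu 3.95
0.058 act 0.055 fu 4.5
0.059 act 0.056 fu 3.91
0.06 act 0.057 fu 3.83
0.061 act 0.058 fu 3.93
0.062 act 0.0589 fu 4.69
0.063 act 0.0599 fu 3.62
0.064 act 0.0609 fu 3.31
0.065 act 0.0619 fu 4.49
0.066 act 0.0623 fu 4.93
0.067 act 0.0623 fu 6.17
0.068 act 0.0624 fu 8.04
0.069 act 0.0624 fu 8.52
0.07 act 0.0625 fu 10.36
21.9083 [-4.9952 -9.9926  5.4005]
```

Contact is clear: motion stalls at 62.3 mm of travel and the force climbs from ~4 to 10 N. I relax the command, release, retreat and look.

```bash
python3 - <<'E'
from h import *
np.set_printoptions(precision=4,suppress=True)
u=np.array([.081,.9967,0]);g=np.array([.6452,-.074,.180])
arm.line_to(list(g+u*.0655),velocity=.03);arm.pause(.2)
print(arm.read_ft_force(),(np.array(arm.read_tool_pos())-g)@u)
arm.move_gripper(.75)
p=np.array(arm.read_tool_pos());print((p-g)@u,arm.read_ft_force())
arm.line_to([p[0],p[1],.27],velocity=.12)
P=(arm.read_tool_pos(),arm.read_eef_rot());cv2.imwrite("pics/w7.png",snapshot("wrist"));np.savez("w7.npz",p=P[0],q=P[1])
s=snapshot("scene");cv2.imwrite("pics/s7.png",cv2.resize(s[180:330,230:450],None,fx=3.6,fy=3.6))
print(arm.read_time())
E
```

```text
[-3.174  -3.6098  5.7686] 0.06220014602095591
0.06613327147033145 [-0.4336  0.1618  0.3354]
23.8083
```

View pics/w7.png

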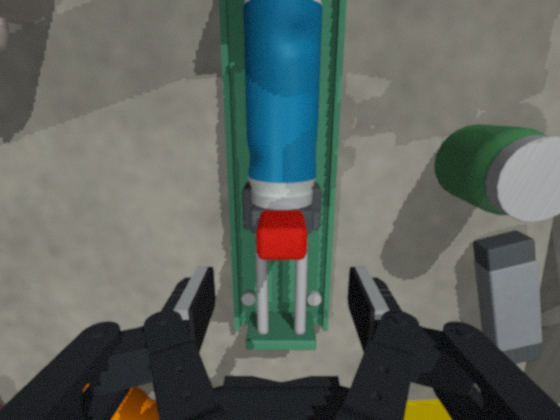

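View pics/s7.png

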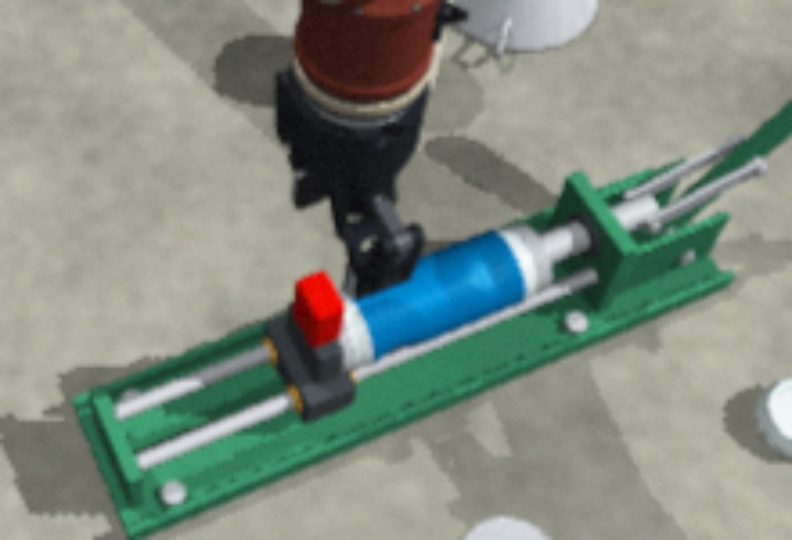

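Both ends appear closed: stop disc on the can at scene crop (350,340), ram disc on it at (540,258). One close look at each end before handing in.

```bash
python3 - <<'E'
from h import *
arm.line_to([.655,.06,.25],velocity=.15)
a=snapshot("wrist")
P7=np.load("w7.npz");b=cv2.imread("pics/w7.png")
A=cv2.resize(a[60:260,180:380],(400,400),interpolation=2);Bq=cv2.resize(b[150:270,220:340],(400,400),interpolation=2)
cv2.imwrite("pics/c8.png",np.hstack([A,Bq]))
t=snapshot("top");cv2.imwrite("pics/t8.png",t)
print(arm.read_time())
E
```

```text
24.5333
```

View pics/c8.png

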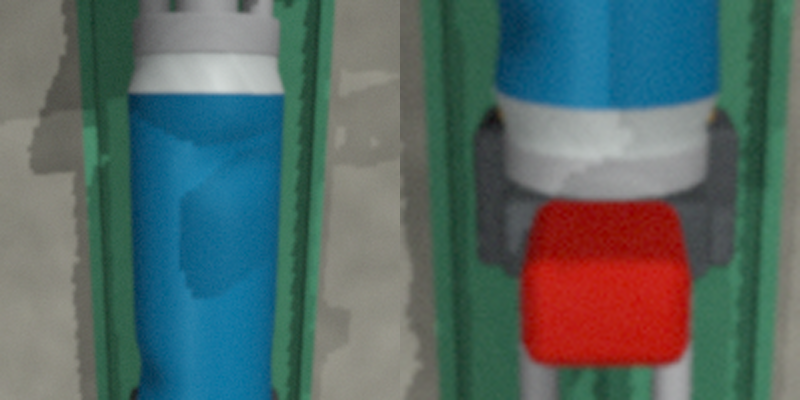

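View pics/t8.png

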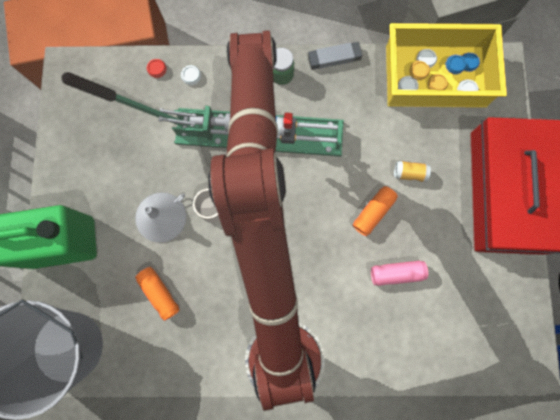

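The close-ups show no gap at the ram end (left crop, row ~52) or the stop end (right crop, row ~155). The mug, funnel and short can are at their starting pixels. The gripper is clear, so I hand in.

```bash
python3 - <<'E'
from station import arm,ticket
print(arm.read_ft_force(),arm.read_time());print(ticket.finish_job())
E
```

```text
[ 0.65956099  0.06770449 -0.02874431] 24.5333
the job is handed in; nothing more can be done
None
```

I laid the tall blue can on the two guide bars against the ram side, then slid the stop up by its red grip until the can was held end to end. I handed the job in at 24.5 s.

- **Snug fit:** the stop stalled after about 62 mm of travel. The push force rose from about 4 N of sliding friction to 10 N. After I let go, close-ups showed no visible gap at either end.
- **Surroundings:** the gripper was clear, with a wrist force reading under 1 N. The mug, funnel and short can were still at their starting positions in the images.
- **Disagreements:**
  - Triangulated with the scene camera, the can came out about 8 mm higher and 5 mm off along its length. I used the wrist and top views instead.
  - Two base bolts and two other crusher points gave nonsense when triangulated, probably because I paired the wrong features. I dropped them and used the base edges, bars and ram disc, which agreed to about 1–2 mm.

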